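# Hang the rinsed face-shield headbands on their drying rails with the lifting fork

## Robot

A 6-joint arm with a two-finger parallel gripper is mounted at the origin on the work surface. World frame = base frame: x ahead of the robot, y to its left, z up, the work surface at z = 0. Lengths are in mm, angles in rad, forces in N, time in s.
With the tool pointing down it reaches from about 350 to 975 mm from the base axis. Payload 7.1 kg.
Tool frame: the origin (TCP) lies at the very end of the fingers, on their centre line; the grasp point (between the pads) lies 19 mm behind it; z points along the fingers, y is the line along which they close (so a half turn about z gives the same grasp; the last joint's range is limited). The gripper opens to 88 mm and grips with 3 to 60 N. Pads are 20 mm wide; open, the fingers measure 115 mm over their backs; the gripper's body (75 mm by 178 mm) begins 61 mm behind the grasp point.
Start: joints at [-1.171, 0.423, 1.63, -0, 1.089, -0.019], TCP at [254.18, -570.962, 222.675] pointing down, gripper open.
Joint ranges: [-3, 3], [-0.9, 2.11], [0.09, 2.58], [-1.31, 4.45], [0.11, 2.69], [-2.54, 2.54]. Speed limits (rad/s): [2.39, 2.39, 3.01, 3.14, 3.14, 3.14].

## Interface

Orientations are given as a rotation vector (axis times angle).
In Python, from workcell import ctrl, optics gives the robot as it stands.
- The arm moves only by the shell command python3 -m jog 'ROWS'. ROWS is JSON, a list of rows, each a list of 7 numbers: the shift along the tool's x, y, z in units of 40 mm (1.0 is 40 mm), then the turn, a rotation vector about the tool's x, y, z in units of 6 degrees (1.0 is 6 degrees), then the opening, from 0 (shut) to 1 (fully open). A call has 1 to 20 rows; each row shifts and turns the commanded pose from where the row before left it, along the tool's axes as they then stand; what a row does not reach is not made up. A row lasts 1/10 s, in which the tool goes at most 50 mm and 8.59 degrees, less where a joint would pass 70% of its speed; a pose out of reach is approached as far as the arm can. A call is refused whole if a number of a shift passes 1 or a number of a turn 1, either way. A call with a gripper value outside its range is refused whole. The fingers move at their own pace and stop on an object; the grip force is fixed at half the most. Time passes only in rows, so rows that do not move let the fingers close. It gives the time, the measured TCP pose, the force, the opening and the grip force at its end, in the units of the state.
- ctrl.get_obs(): the state, without advancing time (a new reading comes with each control period).
- optics.get_image(name): name is "scene" or "top" or "wrist"; returns the picture (480x640x3 uint8, red, green, blue); there is no depth.
- optics.camera_model(name): a dict with "fov_y" (degrees; the focal length in pixels is half the picture's height over the tangent of half this angle, whatever the lens; pixels are square), "cx", "cy" (the principal point, pixels), "view" (4x4, takes a point from world to camera coordinates); the wrist camera has in their place "hand_eye" (4x4, takes a point from camera to tool coordinates, whose origin is the TCP and whose axes are the flange's). Camera axes: x right, y up, looking along -z (the intrinsics and any distortion apply to the point x, -y, -z); pixel columns grow to the right and rows downward; lengths in mm; the calibration is good to about 2 mm. A picture is of the moment at which its call begins: read the wrist's pose just before it. camera_model takes no time and is no camera call.
- ctrl.close_job(): hands the job in; it is judged then, once.
Trained networks look in the newest picture that a camera, given by its name, has taken for a name from the list of things; names that differ only in an ending like _2 or _b are one class to them, and where a whole thing is asked for, a point or a joint stands for the part that bears it (a point fixed in the world has none). Each returns a list of dicts, best first, with "conf" (0 to 1); they miss things now and then, are a little off and sometimes report something else, mostly with a low value. They report only what shows in the picture. A call takes as long as a camera call. They do not tell look-alikes from the thing itself.
- optics.masks_of(target, camera): "pixels" (480x640 bool, what is visible of it) and "extent" ([centre column, centre row, width, height] in pixels, round what is visible of it).
The state is a dict: "t": time; "qpos": joint angles; "qvel": joint speeds; "joint_torque": joint torques, N m; "ee_pos": TCP position; "orientation": TCP orientation; "ft_force": force on the tool from outside, world axes, zero at the start; "moment": the same for the moment, N m; "width": finger opening in mm; "grasp_force": force on a finger pad.
Only numpy, scipy, OpenCV 4.12 (cv2) and the standard library are available. Lean on these libraries where they do the work, as an engineer would, in place of code of your own. Each camera call takes 0.05 s, during which the arm holds its last target. There are 200 camera calls.

## Task

The two face-shield headband frames standing on the draining mat are wet with disinfectant: using the two-pronged lifting fork, so that the robot itself never touches them and without tipping or dropping them, lift each one by its crown and drape it over a drying rail, the long frame on the taller rail and the short frame on the lower rail, each hanging freely and squarely astride the bar beside the frame that is already there. Then stand the fork upright on the bench where there is room. Leave the frames already hanging and all the glassware and bottles where they are.

Things in the scene. Friction and masses are not known exactly. Their poses are not given: they have to be found in the camera images.
- long_frame: the longer white plastic headband frame of a face shield, an inverted U open at the bottom, standing on two rubber feet. Underside of crown 120 mm above the feet, top 125 mm. 134 mm wide along its own y, 117 mm clear between the feet; band 24 mm wide along its x, 5 mm thick. Origin midway between the feet at their underside, z up; the opening is passed through along x
- long_crown (a point): middle of the underside of the long frame's crown. The crown is flat for 56 mm along y, then its shoulders slope down 36 mm over 36 mm to the two upright legs. The feet are 44 mm along x, 12 mm along y and z
- short_frame: the shorter white plastic headband frame of a face shield, an inverted U open at the bottom, standing on two rubber feet. Underside of crown 80 mm above the feet, top 85 mm. 134 mm wide along its own y, 117 mm clear between the feet; band 24 mm wide along its x, 5 mm thick. Origin midway between the feet at their underside, z up; the opening is passed through along x
- short_crown (a point): middle of the underside of the short frame's crown. The crown is flat for 56 mm along y, then its shoulders slope down 36 mm over 36 mm to the two upright legs. The feet are 44 mm along x, 12 mm along y and z
- tall_rail: the taller rail, fixed: level square steel bar 12 x 12 mm and 220 mm long, running along the stand's own x, top of bar 155 mm above the bench, on two 10 mm square posts 103 mm either side of the middle, in line under the bar; base plate 250 x 100 x 12 mm. Origin on the bench under the middle of the bar
- tall_bar (a point): middle of the taller bar, on its top; x along the bar
- low_rail: the lower rail, fixed: level square steel bar 12 x 12 mm and 220 mm long, running along the stand's own x, top of bar 115 mm above the bench, on two 10 mm square posts 103 mm either side of the middle, in line under the bar; base plate 250 x 100 x 12 mm. Origin on the bench under the middle of the bar
- low_bar (a point): middle of the lower bar, on its top; x along the bar
- tall_parked: frame of the same long kind that already hangs on the taller rail, towards the rail's far (+x) end; origin and axes as the frames. To be left hanging there
- low_parked: frame of the same short kind that already hangs on the lower rail, towards the rail's far (+x) end; origin and axes as the frames. To be left hanging there
- fork: lifting fork, 160 g, standing upright on two level steel prongs 8 x 8 mm, 28 mm clear between them, from 30 mm behind to 85 mm ahead of the origin along its own +x, tips turned up 4.5 mm. Two 8 mm uprights at x = 0 carry a cross-bar at 58 to 66 mm height; below it the gap stays open, so a rail can pass between prongs and uprights. Origin at the underside below the handle, z up
- fork_grip (a point): on the axis of the upright square wooden handle (22 x 22 mm, from 66 to 138 mm height), 110 mm above the fork's underside: grip here from above, on either pair of sides
- dropper_a: bystander: amber dropper bottle, 38 mm across, 95 mm high; origin under its centre
- dropper_b: bystander: amber dropper bottle, 38 mm across, 95 mm high; origin under its centre
- wash_bottle: bystander: white plastic bottle, 56 mm across, 130 mm high; origin under its centre
- beaker: bystander: glass beaker, 64 mm across, 85 mm high; origin under its centre
- dish: bystander: closed glass dish, 80 mm across, 16 mm high; origin under its centre
- cylinder: bystander: glass measuring cylinder, foot 60 mm across, tube 28 mm, 190 mm high; origin under its centre
There are look-alikes about, which are no part of the job. Leave any pink look-alike of the fork alone.

How it is judged:
By the outcome, as a careful person would: the job done as asked, in the order asked, and still so for the second after the job is handed in, with the robot touching nothing.
It also fails if it takes over 72 s, if anything falls off the work surface, if the arm or the gripper's body presses on something with over 40 N, if the wrist force passes 120 N, or if a joint passes its speed limit or range.

## Working session

There is one attempt and no reset: what is moved stays moved. The work goes in short steps, Python scripts to look and compute and a shell command to move; the robot and the scene stay as the last step left them, time stands still between calls to the robot, and variables do not carry over. Pictures are saved under pics/ and viewed, at most 10 in all, crops included, and the job is handed in when it is done.

```bash
mkdir -p pics; ls
python3 - <<'E'
from workcell import ctrl, optics
import cv2,numpy as np
for n in("scene","top"):
    im=optics.get_image(n); cv2.imwrite(f"pics/{n}0.png",im[:,:,::-1])
    m=optics.camera_model(n); print(n,{k:np.round(v,4).tolist() for k,v in m.items()})
    for t in("long_frame","short_frame","fork","tall_rail","low_rail"):
        for d in optics.masks_of(t,n): print(t,round(d["conf"],2),np.round(d["extent"],1))
print(ctrl.get_obs())
m=optics.camera_model("wrist");print({k:np.round(v,4).tolist() for k,v in m.items()})
E
```

```text
pics
scene {'fov_y': 49.7225, 'cx': 326.3965, 'cy': 238.1959, 'view': [[-0.3172, 0.9483, -0.0114, 153.4075], [-0.808, -0.264, 0.5267, 348.439], [0.4964, 0.1763, 0.85, -1366.8064], [0.0, 0.0, 0.0, 1.0]]}
long_frame 0.8 [495.4 341.2  88.   57.6]
long_frame 0.51 [326.9 254.   25.3  69.2]
short_frame 0.77 [388.6 311.9  77.9  37.1]
fork 0.94 [326.8 192.   49.2  55.6]
fork 0.86 [395.2 199.6  29.6  71.7]
fork 0.83 [328.1 254.4  25.9  72.2]
tall_rail 0.59 [241.9 287.6  94.5 136.7]
low_rail 0.73 [140.1 255.7 109.4 122.8]
top {'fov_y': 49.4077, 'cx': 318.1868, 'cy': 237.2928, 'view': [[-0.015, -0.9999, -0.0061, 18.0931], [0.9915, -0.0156, 0.1291, -516.3942], [-0.1292, -0.0041, 0.9916, -1119.1444], [0.0, 0.0, 0.0, 1.0]]}
long_frame 0.83 [155.8 211.2  76.5  25. ]
short_frame 0.78 [249.4 215.1  63.6  34.8]
fork 0.79 [346.5 312.8  47.2  25.6]
fork 0.64 [273.8 326.1  22.8  54.3]
fork 0.56 [432.1 266.5  20.2  24.7]
fork 0.55 [319.3 244.6  35.   50. ]
tall_rail 0.91 [381.6 184.1  44.7 126.1]
tall_rail 0.23 [489.9 191.8  55.3 117.4]
low_rail 0.61 [489.5 194.1  52.7 116.9]
{'t': 0.6, 'qpos': array([-1.17098069e+00,  4.23083867e-01,  1.62987579e+00,  1.76579875e-05,
        1.08862082e+00, -1.89973148e-02]), 'qvel': array([ 0.00237074,  0.00113246, -0.00089867, -0.00025232,  0.00091977,
       -0.00151959]), 'joint_torque': array([ 1.98081812e-03, -5.44296813e+01, -2.73935241e+01,  6.44398341e-02,
        1.70002860e-02, -2.29107997e-05]), 'ee_pos': array([ 254.19960427, -570.96359811,  222.69467428]), 'orientation': array([3.07295676e+00, 6.53057883e-01, 2.77521340e-05]), 'ft_force': array([-0.06589002,  0.21882427, -0.29025173]), 'moment': array([ 0.01711787,  0.05943036, -0.01231341]), 'grasp_force': 0.0, 'width': 87.99222253278272}
{'fov_y': 65.0801, 'cx': 320.6148, 'cy': 239.1842, 'hand_eye': [[-0.0008, 0.9616, 0.2745, 73.8389], [1.0, 0.0006, 0.001, -0.1968], [0.0008, 0.2745, -0.9616, -162.1951], [0.0, 0.0, 0.0, 1.0]]}
```

View pics/scene0.png

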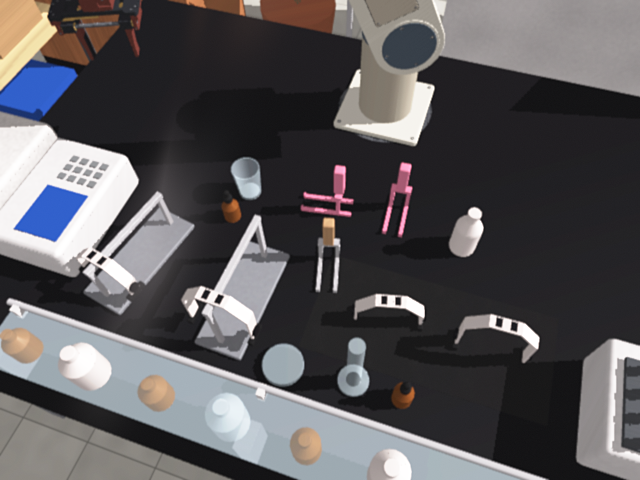

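View pics/top0.png

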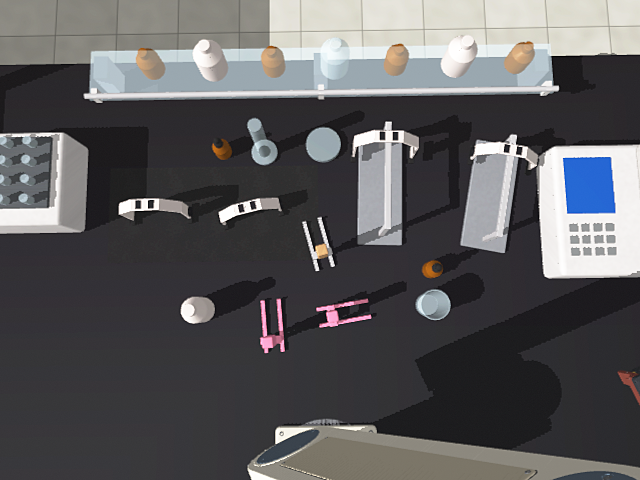

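Scene view: the wooden-handled fork is at about (328,254), the long frame at (495,335), the short frame at (390,308), and two pink decoys nearby. Top view: the fork is at (319,244), long frame (155,208), short frame (250,210), tall rail (381,185) and low rail (489,193), each with a parked frame near its far end. Next I'll fit box models to the masks.

```bash
cat > h.py <<'E'
from workcell import ctrl, optics
import cv2,numpy as np
from scipy.optimize import minimize
from scipy.spatial.transform import Rotation as R
B=lambda x0,x1,y0,y1,z0,z1: np.array([[x,y,z] for x in(x0,x1) for y in(y0,y1) for z in(z0,z1)],float)
def frame(h):
    P=[B(-12,12,-28,28,h,h+5)]
    for s in(1,-1):
        P.append(np.array([[x,s*y,z] for x in(-12,12) for y,z in((28,h),(28,h+5),(64,h-36),(67,h-34))],float))
        P.append(B(-12,12,*sorted((s*62,s*67)),8,h-34))
        P.append(B(-22,22,*sorted((s*58.5,s*70.5)),0,12))
    return P
FORK=[B(-30,85,14,22,0,8),B(-30,85,-22,-14,0,8),B(-4,4,14,22,0,66),B(-4,4,-22,-14,0,66),B(-4,4,-22,22,58,66),B(-11,11,-11,11,66,138)]
def rail(h): return [B(-110,110,-6,6,h-12,h),B(-108,-98,-5,5,0,h),B(98,108,-5,5,0,h),B(-125,125,-50,50,0,12)]
M=dict(long=frame(120),short=frame(80),fork=FORK,tall=rail(155),low=rail(115))
def pose_w(o=None):
    o=o or ctrl.get_obs(); T=np.eye(4); T[:3,:3]=R.from_rotvec(o["orientation"]).as_matrix(); T[:3,3]=o["ee_pos"]; return T
def cam(n):
    m=optics.camera_model(n); f=240/np.tan(np.radians(m["fov_y"]/2))
    V=np.array(m["view"]) if "view" in m else np.linalg.inv(pose_w()@np.array(m["hand_eye"]))
    return f,m["cx"],m["cy"],V
def proj(c,P):
    f,cx,cy,V=c; q=P@V[:3,:3].T+V[:3,3]; return np.c_[cx+f*q[:,0]/-q[:,2],cy-f*q[:,1]/-q[:,2]]
def ray(c,u,v,z):
    f,cx,cy,V=c; d=V[:3,:3].T@np.array([(u-cx)/f,-(v-cy)/f,-1]); o=-V[:3,:3].T@V[:3,3]; return o+d*(z-o[2])/d[2]
def place(parts,x,y,a,z=0):
    r=R.from_euler("z",a).as_matrix(); return [p@r.T+[x,y,z] for p in parts]
S=4
def render(c,parts):
    m=np.zeros((480*S,640*S),np.uint8)
    for p in parts:
        q=((proj(c,p)+.5)*S).astype(np.float32)
        cv2.fillConvexPoly(m,cv2.convexHull(q).round().astype(np.int32),1)
    return cv2.resize(m.astype(np.float32),(640,480),interpolation=cv2.INTER_AREA)
def fit(parts,obs,x0,z=0):
    def cost(p):
        s=0
        for c,m in obs:
            r=render(c,place(parts,p[0],p[1],p[2],z)); s+=1-np.minimum(r,m).sum()/np.maximum(r,m).sum()
        return s/len(obs)
    best=None
    for da in(-.25,0,.25):
        x=np.array(x0)+[0,0,da]
        s=np.vstack([x,x+[15,0,0],x+[0,15,0],x+[0,0,.15]])
        r=minimize(cost,x,method="Nelder-Mead",options=dict(initial_simplex=s,xatol=.05,fatol=1e-4,maxiter=150))
        if best is None or r.fun<best.fun: best=r
    return best
def mask(t,n,uv):
    ds=[d for d in optics.masks_of(t,n)]
    d=min(ds,key=lambda d:np.hypot(d["extent"][0]-uv[0],d["extent"][1]-uv[1])); return d["pixels"].astype(np.float32),d
E
python3 - <<'E'
from h import *
for n in("scene","top"): optics.get_image(n)
cs,ct=cam("scene"),cam("top")
J=[("long","long_frame",(495,341),(155,211),0,0,100),("short","short_frame",(388,312),(249,215),0,.2,60),("fork","fork",(328,254),(319,244),0,.2,50),
("tall","tall_rail",(242,287),(381,184),0,0,50),("low","low_rail",(140,255),(489,194),0,-.15,50)]
vis={n:optics.get_image(n)[:,:,::-1].copy() for n in("scene","top")}
for k,t,us,ut,z,a,zr in J:
    ms,ds=mask(t,"scene",us); mt,dt=mask(t,"top",ut)
    p=ray(ct,*ut,zr)
    for nm,o in(("both",[(cs,ms),(ct,mt)]),("sc",[(cs,ms)]),("top",[(ct,mt)])):
        r=fit(M[k],o,[p[0],p[1],a],z); print(k,nm,np.round(r.x,3),round(r.fun,3))
        if nm=="both": bx=r.x
    for n,c in(("scene",cs),("top",ct)):
        for q in place(M[k],*bx): cv2.polylines(vis[n],[cv2.convexHull(proj(c,q).astype(np.float32)).round().astype(np.int32)],1,(0,255,0),1)
a=cv2.resize(vis["top"][90:330,80:560],(800,400)); b=cv2.resize(vis["scene"][160:390,60:560],(800,368))
cv2.imwrite("pics/fit_top.png",a); cv2.imwrite("pics/fit_sc.png",b)
print(ctrl.get_obs()["t"])
E
```

```text
long both [5.79443e+02 3.66337e+02 1.70000e-02] 0.122
long sc [5.80198e+02 3.66278e+02 7.00000e-03] 0.083
long top [5.78810e+02 3.64936e+02 8.00000e-03] 0.145
short both [5.78886e+02 1.60518e+02 2.37000e-01] 0.124
short sc [5.79742e+02 1.60984e+02 2.34000e-01] 0.13
short top [5.78302e+02 1.60505e+02 2.38000e-01] 0.106
fork both [4.79917e+02 3.46700e+00 2.56000e-01] 0.296
fork sc [4.81655e+02 4.05900e+00 2.54000e-01] 0.151
fork top [4.79553e+02 3.07500e+00 2.45000e-01] 0.434
tall both [ 6.26416e+02 -1.31313e+02 -4.10000e-02] 0.123
tall sc [ 6.27836e+02 -1.31770e+02 -3.30000e-02] 0.154
tall top [ 6.23989e+02 -1.31192e+02 -5.20000e-02] 0.079
low both [ 6.11097e+02 -3.83157e+02 -2.04000e-01] 0.184
low sc [ 6.12010e+02 -3.82373e+02 -2.06000e-01] 0.237
low top [ 6.10331e+02 -3.82814e+02 -1.96000e-01] 0.128
1.3
```

View pics/fit_top.png

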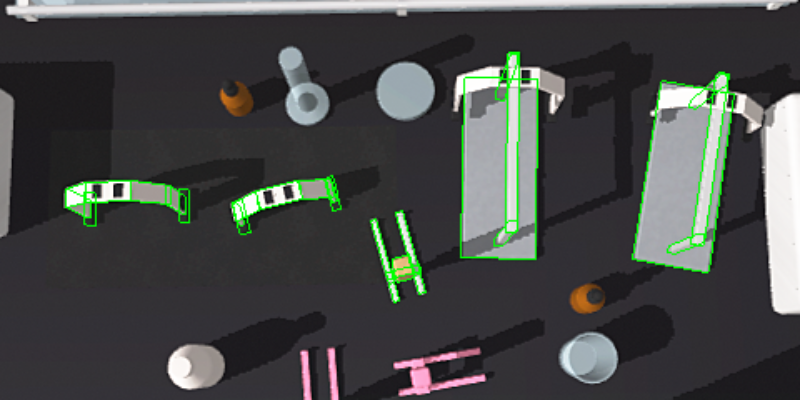

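The overlay matches well: rails and frames fit to about 1–2 mm. Now a helper that prints move deltas, plus the parked frame positions and the move to the fork.

```bash
cat >> h.py <<'E'
def delta(x,y,z,psi):
    "turn (units about tool z) first, then shift in tool units"
    o=ctrl.get_obs(); Rm=R.from_rotvec(o["orientation"]).as_matrix(); ps=np.arctan2(Rm[1,0],Rm[0,0])
    d=np.array([x,y,z])-o["ee_pos"]; c,s=np.cos(psi),np.sin(psi)
    print("t",round(o["t"],2),"pos",o["ee_pos"].round(1),"psi",round(ps,4),"tilt",Rm[2].round(3),"turn",round(-np.degrees(psi-ps)/6,3),
      "shift",np.round([(d[0]*c+d[1]*s)/40,(d[0]*s-d[1]*c)/40,-d[2]/40],3),"w",round(o["width"],1),"F",o["ft_force"].round(1),"q6",o["qpos"][5].round(2))
E
python3 - <<'E'
from h import *
ct=cam("top")
r=lambda c,u,v,z:ray(c,80+u*.6,90+v*.6,z)
for nm,u,v,z,rx,ry,a in(("tall",515,74,160,626.4,-131.3,-.043),("low",712,100,120,611,-383,-.2)):
    p=r(ct,u,v,z); d=p[:2]-[rx,ry]; print(nm,p.round(1),"along",d@[np.cos(a),np.sin(a)],"across",d@[-np.sin(a),np.cos(a)])
delta(480.3,3.6,220,.253)
E
```

```text
tall [ 706.9 -136.2  160. ] along 80.682586188327 across -1.3955980947489715
low [ 682.5 -386.6  120. ] along 70.79050032390414 across 10.65328237467224
t 1.3 pos [ 254.2 -571.   222.7] psi 0.4188 tilt [-0.  0. -1.] turn 1.583 shift [  9.069 -12.493   0.067] w 88.0 F [-0.9 -0.2 -0.1] q6 -0.02
```

```bash
python3 -m jog '[[0,0,0,0,0,0.79,1],[0,0,0,0,0,0.79,1],[0.567,-0.781,0,0,0,0,1],[0.567,-0.781,0,0,0,0,1],[0.567,-0.781,0,0,0,0,1],[0.567,-0.781,0,0,0,0,1],[0.567,-0.781,0,0,0,0,1],[0.567,-0.781,0,0,0,0,1],[0.567,-0.781,0,0,0,0,1],[0.567,-0.781,0,0,0,0,1],[0.567,-0.781,0,0,0,0,1],[0.567,-0.781,0,0,0,0,1],[0.567,-0.781,0,0,0,0,1],[0.567,-0.781,0,0,0,0,1],[0.567,-0.781,0,0,0,0,1],[0.567,-0.781,0,0,0,0,1],[0.567,-0.781,0,0,0,0,1],[0.567,-0.781,0,0,0,0,1],[0,0,0,0,0,0,1],[0,0,0,0,0,0,1]]'
python3 - <<'E'
from h import *
delta(480.3,3.6,91,.253)
im=optics.get_image("wrist"); c=cam("wrist"); ds=optics.masks_of("fork","wrist")
for d in ds: print(d["conf"],d["extent"].round() if hasattr(d["extent"],"round") else d["extent"])
v=im[:,:,::-1].copy()
if ds:
    m=ds[0]["pixels"].astype(np.float32); r=fit(FORK,[(c,m)],[480.3,3.6,.253]); print(r.x,r.fun)
    for q in place(FORK,*r.x): cv2.polylines(v,[cv2.convexHull(proj(c,q).astype(np.float32)).round().astype(np.int32)],1,(0,255,0),1)
cv2.imwrite("pics/w1.png",v)
E
```

```text
t: 3.3
ee_pos: [480.1, 4.4, 222.6]
orientation: [3.116, 0.4, -0.001]
ft_force: [0.5, 0.6, 0.3]
width: 87.8
grasp_force: 0.0
t 3.3 pos [480.1   4.4 222.6] psi 0.2556 tilt [-0.  0. -1.] turn 0.025 shift [-1.00e-03  2.10e-02  3.29e+00] w 87.8 F [0.5 0.6 0.3] q6 1.3
0.8 [332.9, 364.0, 104.5, 116.6]
0.63 [191.9, 290.1, 47.7, 52.3]
0.57 [322.6, 194.1, 45.1, 134.3]
0.51 [172.4, 62.2, 173.8, 65.1]
[4.803e+02 3.600e+00 3.000e-03] 1.0
```

View pics/w1.png

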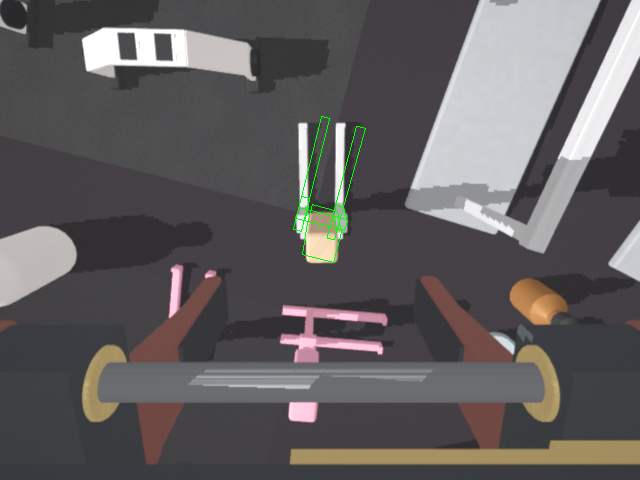

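The fork is lined up with the tool (handle at about (321,236), prongs vertical). The overlay started from a decoy mask, but its handle position agrees. Descend and grip.

```bash
python3 -m jog '[[0,0.02,0.8,0,0,0.02,1],[0,0,0.8,0,0,0,1],[0,0,0.8,0,0,0,1],[0,0,0.5,0,0,0,1],[0,0,0.25,0,0,0,1],[0,0,0.1,0,0,0,1],[0,0,0.04,0,0,0,0.5],[0,0,0,0,0,0,0.2],[0,0,0,0,0,0,0],[0,0,0,0,0,0,0],[0,0,0,0,0,0,0],[0,0,0,0,0,0,0],[0,0,0,0,0,0,0],[0,0,0,0,0,0,0]]'
python3 - <<'E'
from h import *
L=57
x,y,a=579.6,366,.012
for z in (191,87+100):
  delta(x-110*np.cos(a),y-110*np.sin(a),z,a)
E
```

```text
t: 4.8
ee_pos: [480.4, 3.1, 91.1]
orientation: [3.117, 0.394, 0.0]
ft_force: [-0.8, -0.4, -0.6]
width: 27.2
grasp_force: 0.0
t 4.8 pos [480.4   3.1  91.1] psi 0.2514 tilt [ 0.  0. -1.] turn 2.286 shift [-0.162 -9.041 -2.497] w 27.2 F [-0.8 -0.4 -0.6] q6 1.3
t 4.8 pos [480.4   3.1  91.1] psi 0.2514 tilt [ 0.  0. -1.] turn 2.286 shift [-0.162 -9.041 -2.397] w 27.2 F [-0.8 -0.4 -0.6] q6 1.3
```

```bash
python3 -m jog '[[0,0,0,0,0,0,0],[0,0,0,0,0,0,0],[0,0,-0.3,0,0,0,0],[0,0,-0.7,0,0,0,0],[0,0,-0.7,0,0,0,0],[0,0,-0.5,0,0,0,0],[0,0,-0.3,0,0,0.56,0],[0,0,0,0,0,0.86,0],[0,0,0,0,0,0.86,0],[0,0,0,0,0,0,0]]'
python3 - <<'E'
from h import *
x,y,a=579.6,366,.012
delta(x-110*np.cos(a),y-110*np.sin(a),191,a)
print(ctrl.get_obs()["grasp_force"])
E
```

```text
t: 5.8
ee_pos: [480.3, 3.1, 191.8]
orientation: [3.142, 0.018, 0.001]
ft_force: [1.0, 0.1, -1.5]
width: 22.1
grasp_force: 30.0
t 5.8 pos [480.3   3.1 191.8] psi 0.0117 tilt [ 0.  0. -1.] turn -0.003 shift [-0.159 -9.042  0.02 ] w 22.1 F [ 1.   0.1 -1.5] q6 1.54
29.997891783714294
```

```bash
python3 -m jog '[[-0.08,-0.4,0,0,0,0,0],[-0.08,-0.8,0,0,0,0,0],[0,-0.8,0,0,0,0,0],[0,-0.8,0,0,0,0,0],[0,-0.8,0,0,0,0,0],[0,-0.8,0,0,0,0,0],[0,-0.8,0,0,0,0,0],[0,-0.8,0,0,0,0,0],[0,-0.8,0,0,0,0,0],[0,-0.8,0,0,0,0,0],[0,-0.8,0,0,0,0,0],[0,-0.64,0,0,0,0,0],[0,0,0.2,0,0,0,0],[0,0,0,0,0,0,0],[0,0,0,0,0,0,0]]'
python3 - <<'E'
from h import *
im=optics.get_image("wrist"); c=cam("wrist"); v=im[:,:,::-1].copy()
o=ctrl.get_obs(); g=o["ee_pos"]
x0=[579.6,366,.012]
ds=optics.masks_of("long_frame","wrist")
for d in ds: print(d["conf"],np.round(d["extent"]))
if ds:
    r=fit(M["long"],[(c,ds[0]["pixels"].astype(np.float32))],x0); print(r.x,r.fun)
    for q in place(M["long"],*r.x): cv2.polylines(v,[cv2.convexHull(proj(c,q).astype(np.float32)).round().astype(np.int32)],1,(0,255,0),1)
for q in place(FORK,g[0],g[1],.0117,g[2]-91): cv2.polylines(v,[cv2.convexHull(proj(c,q).astype(np.float32)).round().astype(np.int32)],1,(0,0,255),1)
cv2.imwrite("pics/w2.png",v)
delta(579.6-57,366-.7,183,.012)
E
```

```text
t: 7.3
ee_pos: [469.0, 363.5, 182.6]
orientation: [3.14, 0.021, -0.002]
ft_force: [0.8, 0.6, -2.1]
width: 21.6
grasp_force: 30.0
0.97 [319.  79. 216.  75.]
[5.77701588e+02 3.66252968e+02 1.62054367e-02] 0.02098405361175537
t 7.4 pos [469.5 363.6 183.2] psi 0.012 tilt [-0.  0. -1.] turn 0.0 shift [ 1.327 -0.027  0.004] w 21.8 F [-0.3  0.3 -1.7] q6 2.2
```

View pics/w2.png

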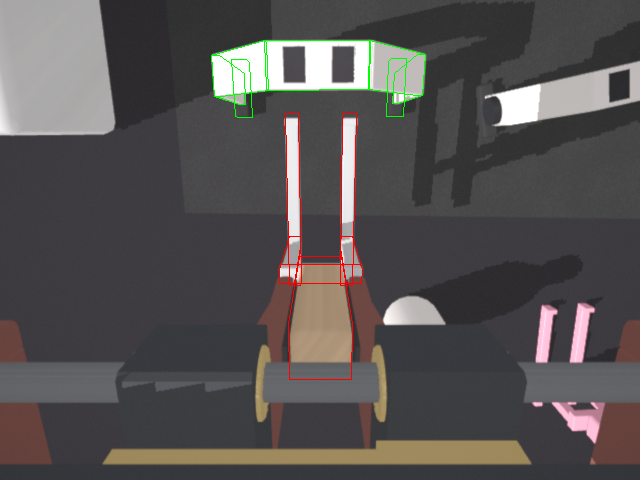

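Both overlays fit tightly: the frame (IoU 0.98) and the held fork. Advance under the crown.

```bash
python3 -m jog '[[0.1,-0.04,0,0,0,-0.04,0],[0.3,0,0,0,0,0,0],[0.4,0,0,0,0,0,0],[0.3,0,0,0,0,0,0],[0.18,0,0,0,0,0,0],[0,0,0,0,0,0,0],[0,0,-0.2,0,0,0,0],[0,0,-0.15,0,0,0,0],[0,0,-0.07,0,0,0,0],[0,0,-0.05,0,0,0,0],[0,0,-0.05,0,0,0,0],[0,0,-0.05,0,0,0,0],[0,0,-0.1,0,0,0,0],[0,0,-0.15,0,0,0,0],[0,0,-0.15,0,0,0,0],[0,0,0,0,0,0,0],[0,0,0,0,0,0,0]]'
python3 - <<'E'
from h import *
im=optics.get_image("wrist"); c=cam("wrist")
o=ctrl.get_obs(); g=o["ee_pos"]
ds=optics.masks_of("long_frame","wrist")
z=g[2]-91+8-120; r=fit(M["long"],[(c,ds[0]["pixels"].astype(np.float32))],[577.7,366,.016],z); print(ds[0]["conf"],z,r.x,r.fun,"ahead",r.x[0]-g[0])
delta(g[0],g[1],g[2],0.016)
E
```

```text
t: 9.1
ee_pos: [520.8, 367.1, 222.2]
orientation: [-3.141, -0.026, -0.001]
ft_force: [-0.3, 0.3, -2.8]
width: 21.6
grasp_force: 30.0
0.76 18.864891958301627 [5.77158810e+02 3.65868738e+02 1.63071604e-02] 0.02394258975982666 ahead 56.58098069752839
t 9.2 pos [520.5 366.9 221.7] psi 0.0167 tilt [-0.  0. -1.] turn 0.006 shift [ 0.001 -0.001 -0.004] w 21.9 F [ 0.2  0.3 -2.4] q6 2.15
```

```bash
python3 -m jog '[[0,0,-0.15,0,0,0,0],[0,0,-0.3,0,0,0,0],[0,0,-0.45,0,0,0,0],[0,0,-0.5,0,0,0,0],[0,0,-0.5,0,0,0,0],[0,0,-0.5,0,0,0,0],[0,0,-0.5,0,0,0,0],[0,0,-0.45,0,0,0,0],[0,0,-0.3,0,0,0,0],[0,0,-0.15,0,0,0.1,0],[0,0,-0.1,0,0,0.2,0],[0,0,0,0,0,0.2,0],[0,0,0,0,0,0.05,0],[0,0,0,0,0,0,0]]'
python3 - <<'E'
from h import *
delta(587.4,-128.2,378,-.042)
E
```

```text
t: 10.6
ee_pos: [520.4, 366.8, 376.9]
orientation: [3.14, -0.065, -0.002]
ft_force: [-0.3, -0.9, -4.0]
width: 21.8
grasp_force: 30.0
t 10.6 pos [520.4 366.8 376.9] psi -0.0411 tilt [-0.001  0.001 -1.   ] turn 0.009 shift [ 2.194 12.295 -0.026] w 21.8 F [-0.3 -0.9 -4. ] q6 2.21
```

```bash
python3 -m jog '[[0,0.15,0,0,0,0,0],[0,0.3,0,0,0,0,0],[0,0.45,0,0,0,0,0],[0,0.6,0,0,0,0,0],[0,0.7,0,0,0,0,0],[0,0.7,0,0,0,0,0],[0,0.7,0,0,0,0,0],[0,0.7,0,0,0,0,0],[0,0.7,0,0,0,0,0],[0,0.7,0,0,0,0,0],[0,0.7,0,0,0,0,0],[0,0.7,0,0,0,0,0],[0,0.7,0,0,0,0,0],[0,0.7,0,0,0,0,0],[0,0.7,0,0,0,0,0],[0,0.7,0,0,0,0,0],[0,0.65,0,0,0,0,0],[0.1,0.55,0,0,0,0,0],[0.2,0.45,0,0,0,0,0],[0.3,0.35,0,0,0,0,0]]' && python3 -m jog '[[0.4,0.25,0,0,0,0,0],[0.4,0.15,0,0,0,0,0],[0.3,0,0,0,0,0,0],[0.2,0,0,0,0,0,0],[0.1,0,0,0,0,0,0],[0,0,0,0,0,0,0],[0,0,0,0,0,0,0]]'
python3 - <<'E'
from h import *
im=optics.get_image("wrist"); c=cam("wrist"); v=im[:,:,::-1].copy()
g=ctrl.get_obs()["ee_pos"]
ds=optics.masks_of("long_frame","wrist")
for d in ds: print(d["conf"],np.round(d["extent"]))
dr=lambda P,col:[cv2.polylines(v,[cv2.convexHull(proj(c,q).astype(np.float32)).round().astype(np.int32)],1,col,1) for q in P]
dr(place(M["tall"],626.4,-131.3,-.042),(0,255,0))
dr(place(M["long"],706.9,-136,-.042,35),(255,0,0))
dr(place(M["long"],g[0]+57,g[1]-2-2,-.042,g[2]-91+8-120),(0,0,255))
cv2.imwrite("pics/w3.png",v)
delta(587.4,-128.2,378,-.042)
E
```

```text
t: 12.6
ee_pos: [524.2, -111.6, 378.2]
orientation: [3.14, -0.067, 0.0]
ft_force: [0.1, -0.4, -3.3]
width: 22.0
grasp_force: 30.0
t: 13.3
ee_pos: [580.1, -127.4, 377.8]
orientation: [-3.141, 0.063, 0.001]
ft_force: [0.7, 0.8, -2.8]
width: 21.6
grasp_force: 30.0
0.75 [325. 152. 186.  53.]
t 13.4 pos [ 580.1 -127.6  378. ] psi -0.0406 tilt [-0. -0. -1.] turn 0.013 shift [ 0.183  0.008 -0.   ] w 21.9 F [-0.2  0.4 -2.4] q6 1.37
```

View pics/w3.png

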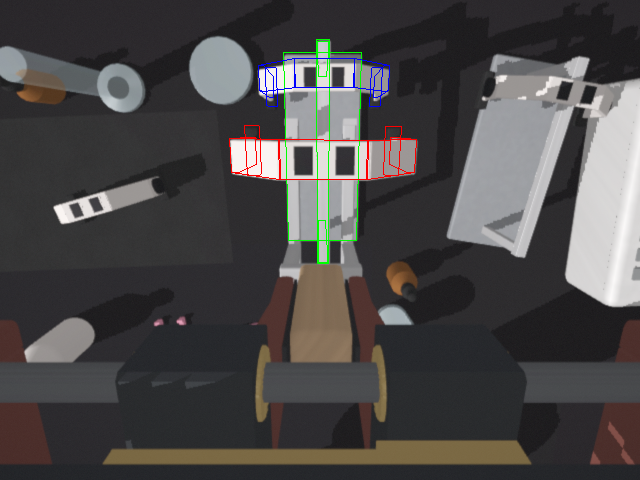

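The frame sits level on the fork, over the bar, with about 60 mm to the parked one; all overlays match. Lower it.

```bash
python3 -m jog '[[0.08,0,0.15,0,0,0,0],[0.1,0,0.3,0,0,0,0],[0,0,0.45,0,0,0,0],[0,0,0.5,0,0,0,0],[0,0,0.5,0,0,0,0],[0,0,0.45,0,0,0,0],[0,0,0.35,0,0,0,0],[0,0,0.25,0,0,0,0],[0,0,0.2,0,0,0,0],[0,0,0.15,0,0,0,0],[0,0,0.05,0,0,0,0],[0,0,0.05,0,0,0,0],[0,0,0.05,0,0,0,0],[0,0,0.05,0,0,0,0],[0,0,0.05,0,0,0,0],[0,0,0.05,0,0,0,0],[0,0,0.1,0,0,0,0],[0,0,0.1,0,0,0,0],[0,0,0.08,0,0,0,0],[0,0,0,0,0,0,0]]'
python3 - <<'E'
from h import *
im=optics.get_image("wrist"); c=cam("wrist")
g=ctrl.get_obs()["ee_pos"]
ds=optics.masks_of("long_frame","wrist")
for d in ds:
    print(d["conf"],np.round(d["extent"]))
    r=fit(M["long"],[(c,d["pixels"].astype(np.float32))],[644,-132,-.04],35); print(r.x,r.fun)
delta(587.4,-128.2,223,-.042)
E
```

```text
t: 15.4
ee_pos: [587.3, -128.0, 222.0]
orientation: [-3.141, 0.064, 0.002]
ft_force: [0.2, -0.3, -2.5]
width: 21.6
grasp_force: 30.0
0.93 [325. 152. 200.  55.]
[ 6.44586118e+02 -1.32628116e+02 -4.36190999e-02] 0.03407245874404907
0.72 [566. 178. 148. 301.]
[ 6.44e+02 -1.32e+02 -2.90e-01] 1.0
t 15.5 pos [ 587.6 -128.1  222.6] psi -0.0409 tilt [-0. -0. -1.] turn 0.01 shift [-0.006  0.002 -0.011] w 22.2 F [-0.9  0.6 -2.2] q6 1.38
```

Resting on the bar (fit at the hanging height is good, yaw −0.044). Withdraw and raise.

```bash
python3 -m jog '[[-0.1,0,0,0,0,0,0],[-0.2,0,0,0,0,0,0],[-0.3,0,0,0,0,0,0],[-0.4,0,0,0,0,0,0],[-0.4,0,0,0,0,0,0],[-0.3,0,0,0,0,0,0],[-0.1,0,0,0,0,0,0],[0,0,-0.3,0,0,0,0],[0,0,-0.5,0,0,0,0],[0,0,-0.3,0,0,0,0],[0,0,0,0,0,0,0]]'
python3 - <<'E'
from h import *
cs=cam("wrist"); im=optics.get_image("wrist")
for d in optics.masks_of("long_frame","wrist"):
    if d["conf"]>.4:
        r=fit(M["long"],[(cs,d["pixels"].astype(np.float32))],[644,-132,-.04],35); print(d["conf"],np.round(d["extent"]),r.x,r.fun)
x,y,a=579.2,160.7,.236
delta(x-112*np.cos(a),y-112*np.sin(a),266,a)
E
```

```text
t: 16.6
ee_pos: [517.5, -125.6, 269.1]
orientation: [3.14, -0.064, 0.007]
ft_force: [-0.3, 0.0, -2.0]
width: 21.4
grasp_force: 30.0
0.88 [324.  63. 180.  71.] [ 6.44074157e+02 -1.32421389e+02 -4.14187803e-02] 0.0293465256690979
t 16.7 pos [ 516.  -125.2  266.8] psi -0.0408 tilt [ 0.001  0.    -1.   ] turn -2.643 shift [ 0.408 -6.579  0.021] w 21.8 F [ 0.7 -0.4 -1.6] q6 1.35
```

```bash
python3 -m jog '[[0,0,0,0,0,-0.88,0],[0,0,0,0,0,-0.88,0],[0,0,0,0,0,-0.88,0],[0.1,-0.4,0,0,0,0,0],[0.1,-0.8,0,0,0,0,0],[0.1,-0.8,0,0,0,0,0],[0.1,-0.8,0,0,0,0,0],[0,-0.8,0,0,0,0,0],[0,-0.8,0,0,0,0,0],[0,-0.8,0,0,0,0,0],[0,-0.8,0,0,0,0,0],[0,-0.58,0,0,0,0,0],[0,0,0.5,0,0,0,0],[0,0,0.8,0,0,0,0],[0,0,0.8,0,0,0,0],[0,0,0.6,0,0,0,0],[0,0,0.38,0,0,0,0],[0,0,0,0,0,0,0],[0,0,0,0,0,0,0]]'
python3 - <<'E'
from h import *
im=optics.get_image("wrist"); c=cam("wrist"); g=ctrl.get_obs()["ee_pos"]
for d in optics.masks_of("short_frame","wrist")[:2]:
    r=fit(M["short"],[(c,d["pixels"].astype(np.float32))],[579.2,160.7,.236]); print(d["conf"],np.round(d["extent"]),r.x,r.fun)
    if r.fun<.1:
        x,y,a=r.x; delta(x-57*np.cos(a),y-57*np.sin(a),143,a)
E
```

```text
t: 18.6
ee_pos: [469.6, 134.5, 143.1]
orientation: [3.12, 0.369, -0.002]
ft_force: [1.0, 0.8, -1.3]
width: 21.9
grasp_force: 30.0
0.79 [324.  75. 221.  74.] [5.77274857e+02 1.61029807e+02 2.33709224e-01] 0.05804705619812012
t 18.7 pos [470.4 134.6 144.2] psi 0.2356 tilt [ 0.001 -0.    -1.   ] turn 0.018 shift [ 1.326 -0.023  0.03 ] w 21.9 F [ 0.3 -0.6 -2.2] q6 1.59
```

```bash
python3 -m jog '[[0.1,-0.01,0,0,0,0.02,0],[0.3,0,0,0,0,0,0],[0.4,0,0,0,0,0,0],[0.32,0,0,0,0,0,0],[0.2,0,0,0,0,0,0],[0,0,0,0,0,0,0],[0,0,-0.2,0,0,0,0],[0,0,-0.15,0,0,0,0],[0,0,-0.07,0,0,0,0],[0,0,-0.05,0,0,0,0],[0,0,-0.05,0,0,0,0],[0,0,-0.05,0,0,0,0],[0,0,-0.1,0,0,0,0],[0,0,-0.15,0,0,0,0],[0,0,-0.15,0,0,0,0],[0,0,0,0,0,0,0],[0,0,0,0,0,0,0]]'
python3 - <<'E'
from h import *
im=optics.get_image("wrist"); c=cam("wrist")
g=ctrl.get_obs()["ee_pos"]
z=g[2]-91+8-80
for d in optics.masks_of("short_frame","wrist")[:2]:
    r=fit(M["short"],[(c,d["pixels"].astype(np.float32))],[577.3,161,.234],z); print(d["conf"],z,r.x,r.fun)
    e=r.x[:2]-g[:2]; print("ahead",e@[np.cos(.234),np.sin(.234)],"left",e@[-np.sin(.234),np.cos(.234)])
delta(g[0],g[1],337,0.23)
E
```

```text
t: 20.4
ee_pos: [521.2, 147.1, 182.5]
orientation: [-3.12, -0.366, -0.001]
ft_force: [0.4, -0.5, -2.4]
width: 21.6
grasp_force: 30.0
0.78 19.301777732837536 [5.76464147e+02 1.60882690e+02 2.31550239e-01] 0.06296437978744507
ahead 57.08110981841059 left 0.6012576611446814
0.49 19.301777732837536 [ 5.773e+02  1.610e+02 -1.600e-02] 1.0
ahead 57.9213838163073 left 0.5215606257530038
t 20.5 pos [521.  147.1 182.2] psi 0.2334 tilt [-0. -0. -1.] turn 0.033 shift [ 2.000e-03  0.000e+00 -3.871e+00] w 21.7 F [-0.8  0.  -2.4] q6 1.59
```

```bash
python3 -m jog '[[0,0,-0.15,0,0,0,0],[0,0,-0.3,0,0,0,0],[0,0,-0.45,0,0,0,0],[0,0,-0.5,0,0,0.15,0],[0,0,-0.5,0,0,0.3,0],[0,0,-0.5,0,0,0.45,0],[0,0,-0.5,0,0,0.5,0],[0,0,-0.45,0,0,0.5,0],[0,0,-0.3,0,0,0.5,0],[0,0,-0.15,0,0,0.5,0],[0,0,-0.1,0,0,0.5,0],[0,0,0,0,0,0.4,0],[0,0,0,0,0,0.25,0],[0,0,0,0,0,0.09,0],[0,0,0,0,0,0,0]]'
python3 - <<'E'
from h import *
delta(564.9,-373.6,338,-.2)
E
```

```text
t: 22.0
ee_pos: [521.0, 147.1, 338.5]
orientation: [-3.126, 0.313, -0.0]
ft_force: [-0.1, 0.1, -3.2]
width: 22.1
grasp_force: 30.0
t 22.0 pos [521.  147.1 338.5] psi -0.1997 tilt [ 0. -0. -1.] turn 0.003 shift [3.661e+00 1.254e+01 1.200e-02] w 22.1 F [-0.1  0.1 -3.2] q6 2.02
```

```bash
python3 -m jog '[[0,0.15,0,0,0,0,0],[0,0.3,0,0,0,0,0],[0,0.45,0,0,0,0,0],[0,0.6,0,0,0,0,0],[0,0.7,0,0,0,0,0],[0,0.7,0,0,0,0,0],[0,0.7,0,0,0,0,0],[0,0.7,0,0,0,0,0],[0,0.7,0,0,0,0,0],[0,0.7,0,0,0,0,0],[0,0.7,0,0,0,0,0],[0,0.7,0,0,0,0,0],[0,0.7,0,0,0,0,0],[0,0.7,0,0,0,0,0],[0,0.7,0,0,0,0,0],[0,0.7,0,0,0,0,0],[0,0.65,0,0,0,0,0],[0.1,0.55,0,0,0,0,0],[0.2,0.45,0,0,0,0,0],[0.3,0.35,0,0,0,0,0]]' && python3 -m jog '[[0.4,0.3,0,0,0,0,0],[0.45,0.2,0,0,0,0,0],[0.45,0.14,0,0,0,0,0],[0.45,0,0,0,0,0,0],[0.4,0,0,0,0,0,0],[0.35,0,0,0,0,0,0],[0.25,0,0,0,0,0,0],[0.2,0,0,0,0,0,0],[0.1,0,0,0,0,0,0],[0,0,0,0,0,0,0],[0,0,0,0,0,0,0]]'
python3 - <<'E'
from h import *
im=optics.get_image("wrist"); c=cam("wrist"); v=im[:,:,::-1].copy()
g=ctrl.get_obs()["ee_pos"]
for d in optics.masks_of("short_frame","wrist"): print(d["conf"],np.round(d["extent"]))
dr=lambda P,col:[cv2.polylines(v,[cv2.convexHull(proj(c,q).astype(np.float32)).round().astype(np.int32)],1,col,1) for q in P]
dr(place(M["low"],611,-383,-.2),(0,255,0))
u=np.array([.98,-.199])
p=np.array([611,-383])+71*u; dr(place(M["short"],*p,-.2,35),(255,0,0))
p=g[:2]+57*u; dr(place(M["short"],*p,-.2,g[2]-91+8-80),(0,0,255))
p=np.array([611,-383])+10*u; dr(place(M["short"],*p,-.2,35),(0,255,255))
cv2.imwrite("pics/w4.png",v)
delta(564.9,-373.6,338,-.2)
E
```

```text
t: 24.0
ee_pos: [449.4, -325.8, 338.4]
orientation: [3.126, -0.316, -0.0]
ft_force: [0.9, 0.9, -2.9]
width: 22.0
grasp_force: 30.0
t: 25.1
ee_pos: [564.1, -373.5, 338.3]
orientation: [-3.126, 0.314, 0.001]
ft_force: [-0.7, -0.8, -2.0]
width: 21.8
grasp_force: 30.0
0.95 [321. 154. 191.  56.]
t 25.2 pos [ 564.1 -373.5  338.4] psi -0.2002 tilt [-0.  0. -1.] turn -0.002 shift [ 0.02 -0.    0.01] w 22.0 F [ 0.8 -0.4 -2.4] q6 1.17
```

View pics/w4.png

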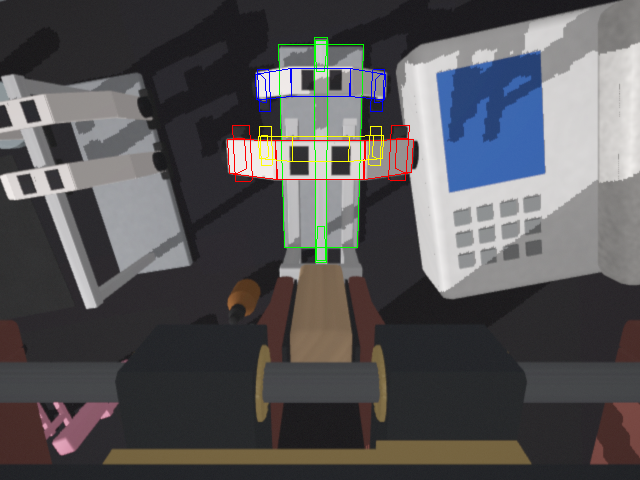

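Centred over the low bar, with clearance from the instrument at right. Lower.

```bash
python3 -m jog '[[0.02,0,0.15,0,0,0,0],[0,0,0.3,0,0,0,0],[0,0,0.45,0,0,0,0],[0,0,0.5,0,0,0,0],[0,0,0.5,0,0,0,0],[0,0,0.45,0,0,0,0],[0,0,0.35,0,0,0,0],[0,0,0.25,0,0,0,0],[0,0,0.2,0,0,0,0],[0,0,0.15,0,0,0,0],[0,0,0.05,0,0,0,0],[0,0,0.05,0,0,0,0],[0,0,0.05,0,0,0,0],[0,0,0.05,0,0,0,0],[0,0,0.05,0,0,0,0],[0,0,0.05,0,0,0,0],[0,0,0.1,0,0,0,0],[0,0,0.1,0,0,0,0],[0,0,0.1,0,0,0,0],[0,0,0,0,0,0,0]]'
python3 - <<'E'
from h import *
im=optics.get_image("wrist"); c=cam("wrist")
for d in optics.masks_of("short_frame","wrist")[:2]:
    r=fit(M["short"],[(c,d["pixels"].astype(np.float32))],[620.8,-385,-.2],35); print(d["conf"],np.round(d["extent"]),r.x,r.fun)
delta(564.9,-373.6,183,-.2)
E
```

```text
t: 27.2
ee_pos: [564.9, -373.4, 181.3]
orientation: [-3.125, 0.314, 0.002]
ft_force: [-0.2, -0.2, -1.4]
width: 21.8
grasp_force: 30.0
0.57 [323. 156. 206.  59.] [ 6.21374882e+02 -3.84782269e+02 -2.01391019e-01] 0.06364566087722778
t 27.3 pos [ 565.2 -373.6  182.1] psi -0.2001 tilt [-0. -0. -1.] turn -0.001 shift [-0.009  0.001 -0.023] w 21.9 F [-0.3  0.7 -2.2] q6 1.17
```

```bash
python3 -m jog '[[-0.1,0,0,0,0,0,0],[-0.2,0,0,0,0,0,0],[-0.3,0,0,0,0,0,0],[-0.4,0,0,0,0,0,0],[-0.4,0,0,0,0,0,0],[-0.3,0,0,0,0,0,0],[-0.1,0,0,0,0,0,0],[0,0,-0.3,0,0,0,0],[0,0,-0.7,0,0,0,0],[0,0,-0.7,0,0,0,0],[0,0,-0.7,0,0,0,0],[0,0,-0.2,0,0,0,0],[0,0,0,0,0,0,0]]'
python3 - <<'E'
from h import *
im=optics.get_image("wrist"); c=cam("wrist")
for d in optics.masks_of("short_frame","wrist")[:2]:
    r=fit(M["short"],[(c,d["pixels"].astype(np.float32))],[620.8,-385,-.2],35); print(d["conf"],np.round(d["extent"]),r.x,r.fun)
optics.get_image("top"); ct=cam("top")
for t,z in(("dropper_a",50),("wash_bottle",65),("beaker",40),("fork",10)):
    for d in optics.masks_of(t,"top"): print(t,round(d["conf"],2),np.round(d["extent"]),ray(ct,*d["extent"][:2],z).round())
delta(480.4,3.1,283,0)
E
```

```text
t: 28.6
ee_pos: [495.8, -359.9, 288.1]
orientation: [3.124, -0.313, 0.005]
ft_force: [-0.6, 0.5, -2.8]
width: 21.7
grasp_force: 30.0
0.7 [321.  75. 156.  57.] [ 6.19607265e+02 -3.83849370e+02 -2.00783444e-01] 0.07418268918991089
dropper_a 0.86 [433. 268.  20.  18.] [ 444. -238.   50.]
dropper_a 0.62 [221. 150.  24.  23.] [715. 224.  50.]
wash_bottle 0.73 [515. 227.  33.  47.] [ 528. -414.   65.]
wash_bottle 0.69 [199. 309.  36.  23.] [363. 264.  65.]
wash_bottle 0.3 [434. 268.  20.  23.] [ 444. -235.   65.]
beaker 0.89 [433. 308.  36.  30.] [ 358. -235.   40.]
fork 0.88 [516. 223.  31.  62.] [ 546. -437.   10.]
fork 0.82 [344. 313.  46.  29.] [350. -45.  10.]
fork 0.81 [272. 325.  26.  54.] [327. 115.  10.]
fork 0.36 [490. 193.  59. 121.] [ 614. -381.   10.]
t 28.95 pos [ 494.4 -359.1  285. ] psi -0.2 tilt [-0.002 -0.001 -1.   ] turn -1.91 shift [-0.349 -9.054  0.051] w 21.5 F [-0.4  0.5 -1.9] q6 1.12
```

```bash
python3 -m jog '[[0,0,0,0,0,-0.64,0],[0,0,0,0,0,-0.64,0],[0,0,0,0,0,-0.63,0],[0,0,0,0,0,0,0]]'
python3 - <<'E'
from h import *
delta(465,-35,91,0)
E
```

```text
t: 29.35
ee_pos: [494.6, -359.3, 285.7]
orientation: [-3.141, -0.001, 0.001]
ft_force: [-0.1, 0.1, -1.5]
width: 22.1
grasp_force: 30.0
t 29.35 pos [ 494.6 -359.3  285.7] psi 0.0004 tilt [-0.001 -0.001 -1.   ] turn 0.004 shift [-0.739 -8.106  4.866] w 22.1 F [-0.1  0.1 -1.5] q6 0.92
```

```bash
python3 -m jog '[[-0.2,-0.4,0,0,0,0,0],[-0.2,-0.8,0,0,0,0,0],[-0.2,-0.8,0,0,0,0,0],[-0.14,-0.8,0,0,0,0,0],[0,-0.8,0,0,0,0,0],[0,-0.8,0,0,0,0,0],[0,-0.8,0,0,0,0,0],[0,-0.8,0,0,0,0,0],[0,-0.8,0,0,0,0,0],[0,-0.8,0,0,0,0,0],[0,-0.5,0.3,0,0,0,0],[0,0,0.6,0,0,0,0],[0,0,0.8,0,0,0,0],[0,0,0.8,0,0,0,0],[0,0,0.8,0,0,0,0],[0,0,0.6,0,0,0,0],[0,0,0.4,0,0,0,0],[0,0,0.2,0,0,0,0],[0,0,0,0,0,0,0],[0,0,0,0,0,0,0]]'
python3 - <<'E'
from h import *
delta(465,-35,91,0)
E
```

```text
t: 31.35
ee_pos: [465.7, -35.4, 106.8]
orientation: [3.142, -0.001, 0.001]
ft_force: [-0.1, 0.2, -1.8]
width: 21.9
grasp_force: 30.0
t 31.35 pos [465.7 -35.4 106.8] psi -0.0007 tilt [ 0.001  0.    -1.   ] turn -0.007 shift [-0.017 -0.011  0.395] w 21.9 F [-0.1  0.2 -1.8] q6 1.47
```

```bash
python3 -m jog '[[0,0,0.15,0,0,0,0],[0,0,0.1,0,0,0,0],[0,0,0.05,0,0,0,0],[0,0,0.05,0,0,0,0],[0,0,0.025,0,0,0,0],[0,0,0.02,0,0,0,0],[0,0,0,0,0,0,0],[0,0,0,0,0,0,0]]'
python3 - <<'E'
from h import *
delta(465,-35,91,0)
E
```

```text
t: 32.15
ee_pos: [465.1, -35.3, 91.0]
orientation: [-3.142, 0.0, -0.0]
ft_force: [-2.1, -0.3, 5.3]
width: 21.9
grasp_force: 30.0
t 32.15 pos [465.1 -35.3  91. ] psi -0.0001 tilt [ 0. -0. -1.] turn -0.001 shift [-0.004 -0.008  0.   ] w 21.9 F [-2.1 -0.3  5.3] q6 1.47
```

Contact with the bench (about 7 N). Release, rise and check.

```bash
python3 -m jog '[[0,0,0,0,0,0,0.4],[0,0,0,0,0,0,0.7],[0,0,0,0,0,0,1],[0,0,0,0,0,0,1],[0,0,0,0,0,0,1],[0,0,0,0,0,0,1],[0,0,-0.2,0,0,0,1],[0,0,-0.5,0,0,0,1],[0,0,-0.8,0,0,0,1],[0,0,-0.8,0,0,0,1],[0,0,-0.8,0,0,0,1],[0,0,-0.8,0,0,0,1],[0,0,-0.5,0,0,0,1],[-0.5,0,-0.3,0,0,0,1],[-0.8,0,0,0,0,0,1],[-0.8,0,0,0,0,0,1],[-0.3,0,0,0,0,0,1],[0,0,0,0,0,0,1],[0,0,0,0,0,0,1]]'
python3 - <<'E'
from h import *
a=optics.get_image("scene"); b=optics.get_image("top")
v=np.vstack([cv2.resize(a[150:390,60:560],(625,300)),cv2.resize(b[90:330,80:580],(625,300))])
cv2.imwrite("pics/end.png",v[:,:,::-1]); o=ctrl.get_obs(); print(o["t"],o["ee_pos"],o["width"])
E
```

```text
t: 34.05
ee_pos: [370.4, -35.5, 279.1]
orientation: [3.141, -0.0, 0.003]
ft_force: [0.4, 0.0, -0.5]
width: 87.5
grasp_force: 0.0
34.15 [370.51781166 -35.45284323 278.78425224] 87.60876232829364
```

View pics/end.png

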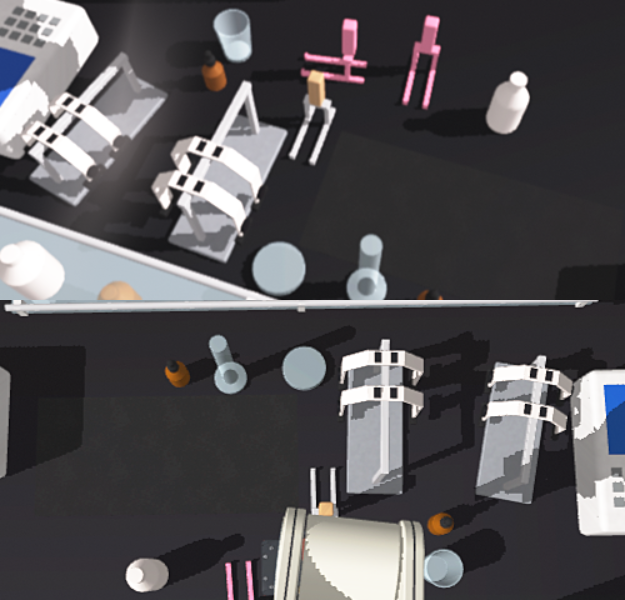

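Both frames hang square beside the parked ones, the fork stands upright at about (317,100) in the upper view, and the other items are where they were.

```bash
python3 -c "
from workcell import ctrl; print(ctrl.close_job())"
```

```text
the job is handed in; nothing more can be done
None
```

The job is handed in after about 34 s: the long frame hangs on the tall rail and the short frame on the low rail, each beside the parked one, and the fork stands upright on clear bench; the bottles and glassware looked unmoved in the final pictures.

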